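Transfer a suite of lock cylinders to the delivery rack in door order

ROBOT

A 6-joint arm with a two-finger parallel gripper is mounted at the origin on a cart in front of the work surface, level with it; the furniture and walls round the work are solid. World frame = base frame: x ahead of the robot, y to its left, z up, the work surface at z = 0. Lengths are in mm, angles in degrees, forces in N, time in s.
With the tool pointing down it reaches from about 350 to 875 mm from the base axis. Payload 15.5 kg.
Tool frame: the origin (TCP) lies on the centre line of the jaws, within the pads' length; the fingertips stand 14 mm ahead of it and the grasp point (between the pads) lies 5 mm behind it (bot.tip_extent is the distance from the TCP to the fingertips, in mm); z points along the fingers, y is the line along which they close (so a half turn about z gives the same grasp; the last joint's range is limited). The gripper opens to 85 mm and grips with 20 to 120 N. Pads are 22 mm wide; open, the fingers measure 114 mm over their backs; the gripper's body (76 mm by 85 mm) begins 54 mm behind the grasp point. The pads swing forward as they close: fully open they stand 13 mm farther back than shut.
Start: joints at [66.836, 28.281, 77.091, -0, 74.628, -5.472], TCP at [189.943, 595.44, 245.277] pointing down, gripper open.
Joint ranges: [-166.48, 166.48], [-47.26, 123.95], [12.59, 153.08], [-70.14, 250.14], [6.76, 159.57], [-176.63, 176.63]. Speed limits (degrees/s): [108.29, 108.29, 147.25, 172.46, 172.46, 172.46].

INTERFACE

Orientations are given as a 3x3 rotation matrix whose columns are the frame's x, y, z axes.
In Python, from workcell import monitor, cams, order, bot gives the robot as it stands. The module is installed in compiled form; this text tells all that it offers.
- The arm moves only by the tool step_arm, never from a script. Its argument "rows" is one flat list of numbers, 6 for each row, row after row: the shift along the tool's x, y, z in m, then the turn, a rotation vector about the tool's x, y, z in degrees. In form: [tx, ty, tz, wx, wy, wz, tx, ty, tz, wx, wy, wz, ...]. A call has exactly 10 rows; each row is the pose to reach, as a shift and turn from the pose commanded when the call began, along the tool's axes at that moment; what a row does not reach only later rows make up. A row lasts 1/10 s, in which the tool goes at most 50 mm and 8.59 degrees, less where a joint would pass 70% of its speed; a pose out of reach is approached as far as the arm can. A call with a gripper value outside its range is refused whole. "claw" is the closure, from -1 (fully open) to 1 (shut), set as the call begins (left out, the last holds). The fingers move at their own pace and stop on an object; "force" is the grip in N (left out, the last holds). Time passes only in rows, so rows that repeat a pose let the fingers close, or fill a call up. It gives the time, the measured TCP pose, the force, the opening and the grip force at its end, in the units of the state.
- monitor.state(): the state, without advancing time (a new reading comes with each control period).
- cams.get_image(name): name is "scene" or "top" or "wrist"; returns a dict with "img" (420x560x3 uint8, blue, green, red), "fx", "fy", "cx", "cy" (pixels), "k1" (the pictures are not rectified: a ray, as slopes to the right and down, at radius r is drawn at 1 + k1 r^2 times it, then the intrinsics apply), "rvec" (rotation vector, rad) and "tvec" (3), from world to camera coordinates, as OpenCV has them; the wrist camera has in their place "T_tool_cam" (4x4, takes a point from camera to tool coordinates, whose origin is the TCP and whose axes are the flange's). Camera axes: x right, y down, z forward; pixel columns grow to the right and rows downward; lengths in mm; the calibration is good to about 2 mm. A picture is of the moment at which its call begins: read the wrist's pose just before it. There is no depth.
- order.hand_in(): hands the job in; it is judged then, once.
The state is a dict: "time_s": time; "joint_positions": joint angles; "qvel": joint speeds; "joint_torque": joint torques, N m; "tool_pos": TCP position; "eef_rot": TCP orientation; "wrist_force": force on the tool from outside, world axes, zero at the start; "ft_torque": the same for the moment, N m; "gripper_width": finger opening in mm; "gripper_force": force on a finger pad.
Only numpy, scipy, OpenCV 4.12 (cv2) and the standard library are available. Lean on these libraries where they do the work, as an engineer would, in place of code of your own. Each camera call takes 0.05 s, during which the arm holds its last target. There are 200 camera calls.

TASK

Four lock cylinders of one building stand on the full rack in door order, counted from its red end stop, and nothing but that order tells which door each one is for: move them all to the empty rack in the same order counted from its own red end stop, so that the cylinder next to the red stop is next to the red stop again, and so on along the row. Set each one down gently, without dropping it, upright (barrel on top), lengthwise and centred in its own cradle and fully home on the cradle's floor, and leave all four standing at rest.

Things in the scene. Friction and masses are not known exactly. Their poses are not given: they have to be found in the camera images.
- cylinder_yellow: nickel door-lock cylinder, a yellow sleeve on each half; 17 wide (own x) x 62 long (own y), about 0.16 kg. Barrel on top: 17 diameter, axis along own y, 25 above the underside, top at 33; web 10 wide below; a small cam at mid-length up to 43. Origin: centre of the underside. The halves are alike (a half turn is all the same). Grasp across the barrel from above.
- cylinder_green: nickel door-lock cylinder, a green sleeve on each half; 17 wide (own x) x 62 long (own y), about 0.16 kg. Barrel on top: 17 diameter, axis along own y, 25 above the underside, top at 33; web 10 wide below; a small cam at mid-length up to 43. Origin: centre of the underside. The halves are alike (a half turn is all the same). Grasp across the barrel from above.
- cylinder_blue: nickel door-lock cylinder, a blue sleeve on each half; 17 wide (own x) x 62 long (own y), about 0.16 kg. Barrel on top: 17 diameter, axis along own y, 25 above the underside, top at 33; web 10 wide below; a small cam at mid-length up to 43. Origin: centre of the underside. The halves are alike (a half turn is all the same). Grasp across the barrel from above.
- cylinder_black: nickel door-lock cylinder, a black sleeve on each half; 17 wide (own x) x 62 long (own y), about 0.16 kg. Barrel on top: 17 diameter, axis along own y, 25 above the underside, top at 33; web 10 wide below; a small cam at mid-length up to 43. Origin: centre of the underside. The halves are alike (a half turn is all the same). Grasp across the barrel from above.
- cradle_yellow: white cradle on the full rack in which the cylinder with yellow sleeves stands at the start (all cradles look alike; fixed); 40 x 60 (own y, along the cylinder) x 18 high. Origin: centre of its underside, 12 above the bench. Floor 6 above that, 15 wide; walls flare to 30 wide, 12 above the floor; ends open.
- cradle_green: white cradle on the full rack in which the cylinder with green sleeves stands at the start (all cradles look alike; fixed); 40 x 60 (own y, along the cylinder) x 18 high. Origin: centre of its underside, 12 above the bench. Floor 6 above that, 15 wide; walls flare to 30 wide, 12 above the floor; ends open.
- cradle_blue: white cradle on the full rack in which the cylinder with blue sleeves stands at the start (all cradles look alike; fixed); 40 x 60 (own y, along the cylinder) x 18 high. Origin: centre of its underside, 12 above the bench. Floor 6 above that, 15 wide; walls flare to 30 wide, 12 above the floor; ends open.
- cradle_black: white cradle on the full rack in which the cylinder with black sleeves stands at the start (all cradles look alike; fixed); 40 x 60 (own y, along the cylinder) x 18 high. Origin: centre of its underside, 12 above the bench. Floor 6 above that, 15 wide; walls flare to 30 wide, 12 above the floor; ends open.
- red_stop_from: red end stop of the full rack, at one end of its row (a dark grey one is at the other); fixed; bar 14 x 58 x 16 high. Origin: centre of its underside, 12 above the bench. The cradles' centres are 40, 92, 144 and 196 from it, along its own x axis, to one side. To the right of both racks stands the key mill, solid, up to 380 above the bench, at world x 0.32 to 0.74, y -0.21 to 0.16.
- rack_to: empty rack, fixed: base 256 (own x, along the row) x 66, four cradles like those of the full rack. Origin: centre of its underside, on the bench. Cradle centres at own x = 78, 26, -26, -78, y = 0; a cylinder lies along own y and, fully home, has its underside 18 above the bench. Red stop at own x = 118, dark grey at -118. Nothing on either rack but cylinders is higher than 31.
There are look-alikes about, which are no part of the job. Leave any orange or pink look-alike of the cylinder_blue alone.

How it is judged:
By the outcome, as a careful person would: the job done as asked, in the order asked, and still so for the second after the job is handed in, with the robot touching nothing.
It also fails if it takes over 88 s, if anything falls off the work surface, if the arm or the gripper's body presses on something with over 40 N, if the wrist force passes 120 N, or if a joint passes its speed limit or range.

## Working session

There is one attempt and no reset: what is moved stays moved. The work goes in short steps, Python scripts to look and compute and a tool call to move; the robot and the scene stay as the last step left them, time stands still between calls to the robot, and variables do not carry over. Pictures are saved under pics/ and viewed, at most 17 in all, crops included, and the job is handed in when it is done.

Besides the shell and the picture viewer there is one more tool, called as name(argument=value, ...) on one line, values as JSON. step_arm: Moves the arm, as the interface text tells. Its arguments: {"type":"object","properties":{"rows":{"type":"array","items":{"type":"number"}},"claw":{"type":"number"},"force":{"type":"number"}},"required":["rows"]}

```bash
mkdir -p pics
cat > h.py <<'E'
import numpy as np,cv2
from workcell import monitor,cams,order,bot
def look(name,fn=None):
    s=monitor.state(); d=cams.get_image(name)
    if 'T_tool_cam' in d:
        T=np.eye(4);T[:3,:3]=np.array(s['eef_rot']).reshape(3,3);T[:3,3]=s['tool_pos']
        W=T@np.array(d['T_tool_cam']);d['R']=W[:3,:3];d['c']=W[:3,3]
    else:
        R=cv2.Rodrigues(np.array(d['rvec'],float))[0];d['R']=R.T;d['c']=-R.T@np.array(d['tvec'],float).ravel()
    if fn: cv2.imwrite('pics/'+fn,d['img'])
    return d
def ray(d,u,v):
    x=np.array([(u-d['cx'])/d['fx'],(v-d['cy'])/d['fy']]);y=x.copy()
    for _ in range(20): y=x/(1+d['k1']*(y@y))
    return d['R']@np.array([y[0],y[1],1.])
def onz(d,u,v,z):
    r=ray(d,u,v);return (d['c']+r*(z-d['c'][2])/r[2])
E
python3 - <<'E'
from h import *
for n in('scene','top','wrist'):
    d=look(n,n+'0.png');print(n,d['c'],d['fx'],d['k1'],d['R'].tolist())
s=monitor.state();print(s)
E
```

```text
scene [-104.89448928  645.12078127  610.66174389] 438.88882816900133 -0.05504434605702533 [[-0.6169332319504813, -0.43617933517358276, 0.65508852446266], [-0.786961088810044, 0.33210574946839033, -0.5199980921781823], [0.009253756752997555, -0.8363332820936703, -0.5481432378935143]]
top [ 480.36000664   79.51026437 1384.63694691] 481.1469664196869 -0.0641944696121343 [[-0.01563258695827896, -0.998169355118739, 0.05842568550588116], [-0.9997753433766218, 0.016440775311989286, 0.01337773087255802], [-0.014313804565864435, -0.05820343124748714, -0.9982021216115848]]
wrist [125.12175215 616.60727325 374.20744686] 340.0892159461118 0.02271655612519205 [[0.3023876806360882, 0.9172807047809595, 0.2591482186627394], [0.9531850226150874, -0.29101371157354694, -0.08215432026656123], [5.711216580503278e-05, 0.27185865502634315, -0.9623371906070481]]
{'time_s': 0.15, 'joint_positions': array([ 6.68340125e+01,  2.83071545e+01,  7.71184147e+01,  1.61622864e-03,
        7.46274144e+01, -5.47170521e+00]), 'qvel': array([ 0.02761543, -0.14151065, -0.12427777, -0.00690694,  0.01887901,
       -0.03917314]), 'joint_torque': array([ 9.91689267e-04, -8.82532239e+01, -3.84065938e+01, -1.45026434e-05,
        6.89475361e-03, -5.41428210e-05]), 'tool_pos': array([189.84958681, 595.20290823, 244.83567591]), 'eef_rot': array([[-9.52689518e-01,  3.03944948e-01, -3.88794632e-04],
       [ 3.03945174e-01,  9.52689155e-01, -8.39475461e-04],
       [ 1.15246104e-04, -9.17931724e-04, -9.99999572e-01]]), 'wrist_force': array([ 0.01403697,  0.46627534, -0.20815321]), 'ft_torque': array([-0.01025564, -0.01657743,  0.00106093]), 'gripper_force': 0.0, 'gripper_width': 85.32271581847004}
```

View pics/top0.png

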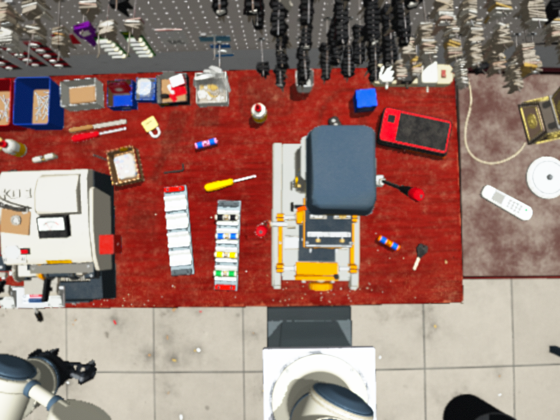

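View pics/scene0.png

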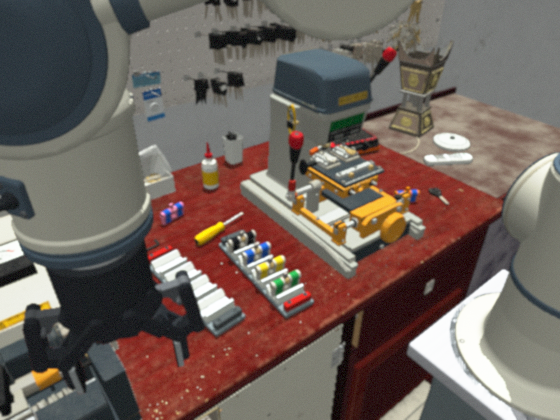

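Run:
```python
from h import *
d=look('top');im=d['img']
cv2.imwrite('pics/crop1.png',cv2.resize(im[175:300,155:250],None,fx=4.7,fy=4.7,interpolation=cv2.INTER_CUBIC))
hsv=cv2.cvtColor(im,cv2.COLOR_BGR2HSV)
print(hsv[186:192,172:178,:].reshape(-1,3)[::7].tolist(), hsv[286:289,224:230].reshape(-1,3)[::5].tolist())
# whole-rack light mask -> min-area rect
m=((hsv[...,1]<70)&(hsv[...,2]>130)).astype(np.uint8)
for nm,(x0,x1) in dict(to=(160,198),frm=(208,248)).items():
    mm=np.zeros_like(m);mm[180:296,x0:x1]=m[180:296,x0:x1]
    p=cv2.findNonZero(mm);r=cv2.minAreaRect(p);print(nm,r)
    for q in cv2.boxPoints(r): print(q,onz(d,*q,28).round(0))
sub=lambda c:c
for nm,(lo,hi) in dict(green=((45,100,60),(80,255,255)),yellow=((20,120,100),(35,255,255)),blue=((105,120,60),(125,255,255))).items():
    mm=cv2.inRange(hsv[:, 208:248],lo,hi);mm[:195]=0;mm[300:]=0
    M=cv2.moments(mm,True);u,v=M['m10']/M['m00']+208,M['m01']/M['m00'];print(nm,M['m00'],u,v,onz(d,u,v,50).round(1))
```

```text
[[0, 170, 184], [1, 223, 250], [2, 248, 253], [2, 253, 253], [1, 241, 249], [179, 146, 155]] [[2, 249, 254], [1, 228, 253], [2, 243, 254], [2, 246, 252]]
to ((177.9958953857422, 229.95492553710938), (88.45342254638672, 24.62572479248047), 84.80557250976562)
[161.72949 187.02461] [615. 438.  28.]
[186.25409 184.79509] [620. 367.  28.]
[194.2623  272.88525] [371. 346.  28.]
[169.7377  275.11475] [365. 416.  28.]
frm ((228.210693359375, 235.22384643554688), (110.00616455078125, 33.20174026489258), 88.11180877685547)
[209.80653 180.7976 ] [630. 300.  28.]
[242.99025 179.70364] [632. 205.  28.]
[246.61485 289.6501 ] [322. 198.  28.]
[213.43114 290.74405] [320. 292.  28.]
green 53.0 224.8679245283019 273.1698113207547 [370.6 256.2  50. ]
yellow 62.0 225.48387096774195 254.48387096774192 [422.1 254.   50. ]
blue 52.0 226.21153846153845 235.69230769230768 [474.1 251.4  50. ]
```

View pics/crop1.png

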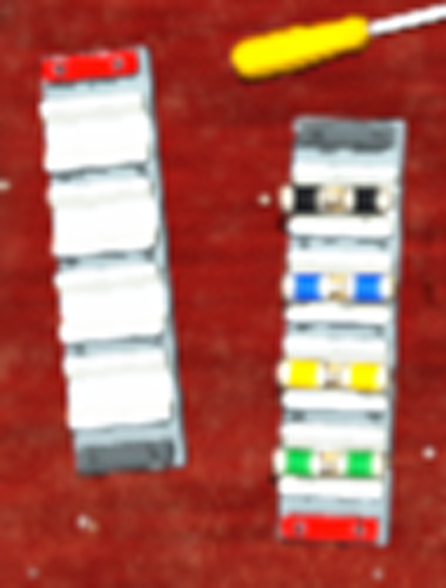

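Order from the red stop on the full rack (crop pixels): green (330,462), yellow (330,375), blue (337,287), black (335,200). These are the real ones, because they stand in the rack's cradles. The pink and orange-marked blue look-alikes, at top-view (206,143) and (388,243), are off the racks and stay untouched. The empty rack's red stop is at its far end, crop (90,65). I'll move to a view over both racks.

step_arm(rows=[-0.033,-0.016,-0.0055,0,0,7.5,-0.067,-0.032,-0.011,0,0,15,-0.1,-0.048,-0.0165,0,0,22.5,-0.134,-0.064,-0.022,0,0,30,-0.167,-0.08,-0.0275,0,0,37.5,-0.2,-0.096,-0.033,0,0,45,-0.234,-0.112,-0.0385,0,0,52.5,-0.268,-0.128,-0.044,0,0,60,-0.301,-0.145,-0.05,0,0,67.5,-0.335,-0.161,-0.055,0,0,75], claw=-0.2, force=40)

```text
time_s: 1.2
tool_pos: [461.0, 339.0, 300.6]
eef_rot: [[0.052, 0.999, -0.0], [0.999, -0.052, 0.0], [0.0, -0.0, -1.0]]
wrist_force: [0.3, 0.7, 0.6]
gripper_width: 51.3
gripper_force: 0.0
```

Run:
```python
from h import *
d=look('wrist','w1.png');s=monitor.state()
np.savez('w1.npz',**{k:d[k] for k in('img','R','c','fx','fy','cx','cy','k1')})
print(s['tool_pos'],s['joint_positions'],s['gripper_width'],s['time_s'],s['qvel'].max());print(s['eef_rot'].round(4))
```

```text
[465.0092552  335.93357807 301.25342176] [29.94862769 21.21040135 80.00596342 -0.12111354 78.68007121 33.61774176] 51.175860560807564 1.25 3.8298084851789995
[[ 6.36e-02  9.98e-01  2.60e-03]
 [ 9.98e-01 -6.36e-02 -9.00e-04]
 [-7.00e-04  2.70e-03 -1.00e+00]]
```

View pics/w1.png

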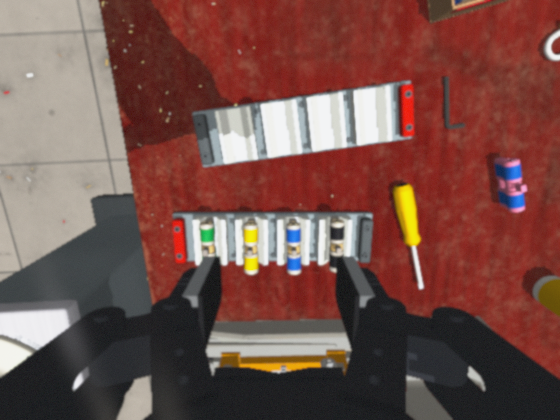

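The wrist view shows the full rack at row ~240, with red at col 179 and then green 208, yellow 251, blue 294 and black 337. The empty rack runs from grey (204,140) to red (406,110), and the pink look-alike is off to the right at (511,185). Measuring now that the arm has settled.

```bash
cat > m.py <<'E'
from h import *
def cen(mask,d,z,box):
    u0,v0,u1,v1=box;mm=np.zeros_like(mask);mm[v0:v1,u0:u1]=mask[v0:v1,u0:u1]
    n,l,st,c=cv2.connectedComponentsWithStats(mm);i=[j for j in range(1,n) if st[j,4]>25]
    return [(c[j].round(1).tolist(),int(st[j,4]),onz(d,*c[j],z).round(1)[:2].tolist()) for j in i]
E
python3 - <<'E'
from m import *
import time
look('wrist');d=look('wrist','w2.png');s=monitor.state();print(s['tool_pos'],s['joint_positions'],s['qvel'].round(2))
print(s['eef_rot'].round(4).tolist())
im=d['img'];hsv=cv2.cvtColor(im,cv2.COLOR_BGR2HSV)
g=cv2.inRange(hsv,(45,80,40),(85,255,255));y=cv2.inRange(hsv,(20,120,100),(35,255,255));b=cv2.inRange(hsv,(105,110,60),(125,255,255));k=cv2.inRange(hsv,(0,0,0),(180,255,45))
F=(190,205,360,280)
for n,m in(('g',g),('y',y),('b',b),('k',k)): print(n,cen(m,d,49.5,F))
r=cv2.inRange(hsv,(0,225,150),(4,255,255))
print('redto',cen(r,d,28,(390,70,425,150)),'redfrom',cen(r,d,28,(160,205,195,275)))
gr=cv2.inRange(hsv,(0,0,30),(180,80,105))
print('grey to',cen(gr,d,28,(185,105,220,175)),'grey from',cen(gr,d,28,(350,205,380,270)))
t=look('top');H=cv2.cvtColor(t['img'],cv2.COLOR_BGR2HSV)
r=cv2.inRange(H,(0,180,200),(5,255,255));print('top redto',cen(r,t,28,(160,180,192,196)),'from',cen(r,t,28,(210,280,245,295)))
gr=cv2.inRange(H,(0,0,30),(180,80,105));print('top greyto',cen(gr,t,28,(165,260,198,280)),cen(gr,t,28,(210,196,245,212)))
cv2.imwrite('pics/cropw2.png',cv2.resize(im[70:290,160:430],None,fx=2.7,fy=2.7,interpolation=cv2.INTER_CUBIC))
E
```

```text
[461.56042085 338.89342833 300.37332662] [ 3.03166810e+01  2.11954668e+01  8.01723111e+01 -6.67722149e-03
  7.86118850e+01  3.32108196e+01] [ 2.76 -0.09  1.23  0.65 -0.17 -1.54]
[[0.0505, 0.9987, 0.0004], [0.9987, -0.0505, 0.0001], [0.0001, 0.0004, -1.0]]
g [([204.9, 234.1], 157, [374.6, 277.0])]
y [([248.3, 234.6], 178, [425.8, 273.5]), ([248.9, 262.6], 172, [423.7, 237.6])]
b [([291.0, 234.4], 154, [476.3, 271.0]), ([291.8, 262.7], 150, [475.6, 234.6])]
k [([330.1, 260.1], 28, [522.2, 235.5]), ([341.8, 270.0], 215, [536.2, 221.8]), ([214.2, 271.0], 194, [380.6, 228.9])]
redto [([404.3, 109.4], 246, [610.8, 405.7]), ([405.4, 131.1], 27, [613.3, 381.8])] redfrom [([175.4, 222.6], 35, [334.7, 286.7]), ([177.0, 241.5], 163, [333.3, 261.8])]
grey to [([200.1, 127.7], 549, [378.5, 398.3])] grey from [([359.2, 235.7], 267, [561.9, 257.0]), ([354.4, 264.8], 100, [556.2, 217.6])]
top redto [([175.4, 188.3], 56, [610.8, 398.3])] from [([223.3, 286.7], 59, [330.9, 264.1])]
top greyto [([167.8, 268.7], 70, [383.3, 420.9])] [([227.0, 204.5], 55, [562.1, 251.2])]
```

View pics/cropw2.png

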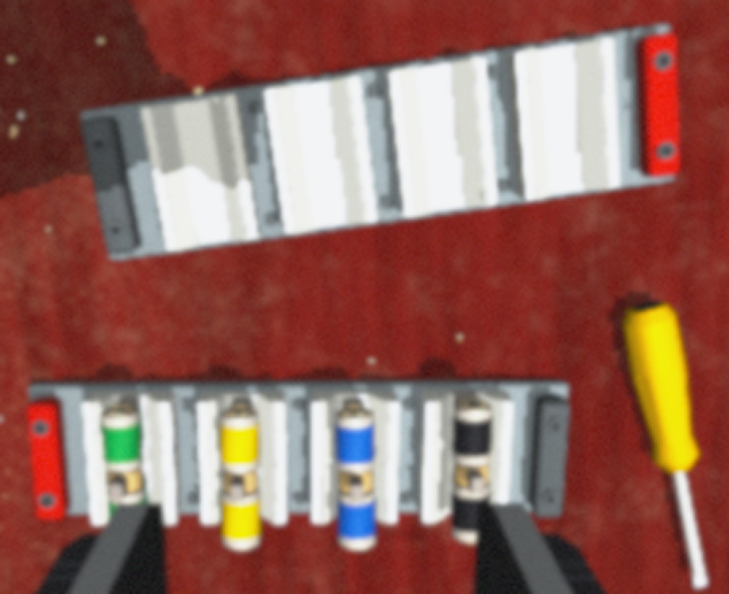

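Run:
```python
from m import *
d=look('wrist','w3.png');s=monitor.state();print(s['tool_pos'],s['qvel'].round(2),s['joint_positions'].round(3).tolist())
P=lambda x,y,z=28:onz(d,160+x/2.7-.3,70+y/2.7-.3,z)[:2].round(1)
R=P(660.5,106);G=P(111.7,185);print(R,G,np.linalg.norm(R-G),np.degrees(np.arctan2(*(R-G)[::-1])))
print('screws',P(664,61),P(667,151),P(98,145),P(125,230))
print('from screws',P(40,428),P(46,501),P(556,423),P(551,494))
```

```text
[459.84429526 340.3034082  300.04154883] [ 1.21 -0.1   0.31  0.01 -0.05 -0.09] [30.514, 21.187, 80.24, 0.016, 78.602, 33.156]
[606.8 409.5] [374.6 388.2] 233.17489144416894 5.24114648114301
screws [607.2 427.1] [610.6 391.1] [370.7 404.9] [378.3 368.9]
from screws [330.  280.7] [328.2 244.6] [566.9 272.2] [565.3 237.2]
```

Run:
```python
from m import *
d=look('wrist','w4.png');s=monitor.state();print(s['tool_pos'],s['qvel'].round(2))
im=d['img'];hsv=cv2.cvtColor(im,cv2.COLOR_BGR2HSV)
for n,lo,hi in(('y',(20,120,100),(35,255,255)),('b',(105,110,60),(125,255,255))): print(n,cen(cv2.inRange(hsv,lo,hi),d,49.5,(190,205,360,280)))
r=cv2.inRange(hsv,(0,200,120),(6,255,255));r[:, :395]=0;r[:70]=0;r[150:]=0;r[:,425:]=0
r=cv2.morphologyEx(r,cv2.MORPH_CLOSE,np.ones((7,7)))
p=cv2.minAreaRect(cv2.findNonZero(r));print(p,onz(d,*p[0],28))
# whole to-rack outline: not-red region (low saturation)
m=cv2.inRange(hsv,(0,0,20),(180,110,255))|r;mm=np.zeros_like(m);mm[70:180,185:425]=m[70:180,185:425]
mm=cv2.morphologyEx(mm,cv2.MORPH_CLOSE,np.ones((5,5)));n,l,st,c=cv2.connectedComponentsWithStats(mm);i=1+st[1:,4].argmax();print(st[i])
p=cv2.minAreaRect(np.argwhere(l==i)[:,::-1].astype(np.float32));print(p)
for q in cv2.boxPoints(p): print(q.round(1),onz(d,*q,12).round(1))
cv2.imwrite('pics/c4.png',cv2.resize(im[70:190,185:425],None,fx=3.3,fy=3.3,interpolation=cv2.INTER_CUBIC))
```

```text
[459.50338864 340.63849988 300.04038241] [ 0.76 -0.11  0.05 -0.06  0.03  0.08]
y [([251.0, 236.5], 165, [425.5, 273.6]), ([251.3, 264.4], 171, [423.5, 237.8])]
b [([293.9, 237.0], 156, [476.3, 270.8]), ([294.1, 264.8], 147, [475.4, 235.0])]
((411.546630859375, 110.21919250488281), (28.888856887817383, 79.15755462646484), 3.416588068008423) [614.04069594 408.48815889  28.        ]
[  193    70   232    99 13286]
((311.449951171875, 122.64999389648438), (78.63027954101562, 232.63815307617188), 81.8698959350586)
[190.7 100.2] [363.  431.3  12. ]
[421.   67.3] [627.5 454.4  12. ]
[432.2 145.1] [647.2 367.   12. ]
[201.9 178. ] [366.  339.7  12. ]
```

View pics/c4.png

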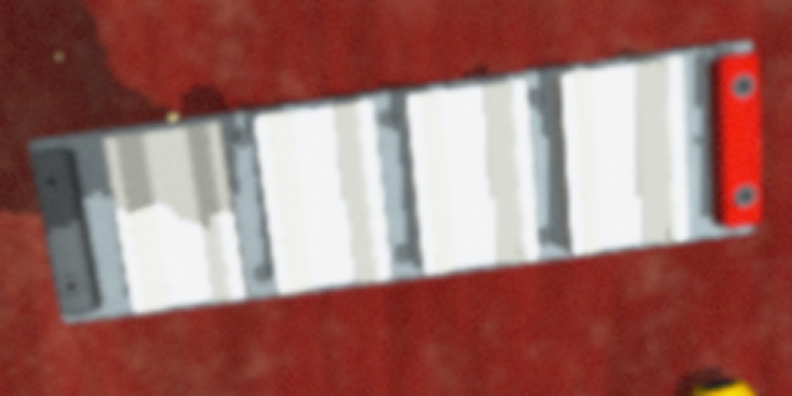

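c4 shows the empty rack with red-stop screws at (742,86) and (744,196), and grey-stop screws at (51,181) and (71,286). Computing its cradle centres from those.

Run:
```python
from m import *
d=look('wrist');s=monitor.state();print(s['tool_pos'],s['qvel'].round(2),s['joint_positions'].round(3).tolist(),s['time_s'])
P=lambda x,y,z=28:onz(d,185+(x+.5)/3.3-.5,70+(y+.5)/3.3-.5,z)[:2]
a,b,c,e=P(742,86),P(744,196),P(51,181),P(71,286)
R=(a+b)/2;G=(c+e)/2;u=(R-G)/np.linalg.norm(R-G);C=(R+G)/2
print(a,b,c,e,R,G,np.linalg.norm(R-G),np.degrees(np.arctan2(u[1],u[0])),'C',C)
for k in(78,26,-26,-78):print(k,(C+k*u).round(1))
# base bottom/top corners at z=12
print([P(x,y,12).round(1) for x,y in((30,142),(66,322),(752,42),(754,230))], [P(x,y,30).round(1) for x,y in((560,70),(690,55),(688,240),(572,256),(407,92),(525,75),(540,262),(424,276))])
```

```text
[459.35528332 340.83192005 300.04353365] [ 0.3   0.01 -0.02 -0.08  0.02  0.13] [30.586, 21.183, 80.246, 0.014, 78.607, 33.166] 1.55
[610.32978039 424.50736096] [613.36558283 388.37521001] [374.00547983 404.11213167] [377.1864667 367.938967 ] [611.84768161 406.44128548] [375.59597326 386.02554933] 237.13218250566285 4.938956006463437 C [493.72182744 396.23341741]
78 [571.4 402.9]
26 [519.6 398.5]
-26 [467.8 394. ]
-78 [416.  389.5]
[array([364.4, 417.6]), array([370.5, 353.1]), array([618.7, 439.4]), array([623.7, 375.3])] [array([548.7, 432.4]), array([591.7, 435.1]), array([594.2, 374.5]), array([554.1, 370.8]), array([497.4, 427.8]), array([537. , 431.4]), array([542.9, 369.3]), array([502.2, 366.2])]
```

step_arm(rows=[-0.012,-0.012,0.02,0,0,0.4,-0.03,-0.03,0.05,0,0,0.4,-0.05,-0.05,0.085,0,0,0.4,-0.068,-0.068,0.12,0,0,0.4,-0.08,-0.078,0.15,0,0,0.4,-0.0865,-0.0825,0.175,0,0,0.4,-0.0865,-0.0825,0.195,0,0,0.4,-0.0865,-0.0825,0.21,0,0,0.4,-0.0865,-0.0825,0.215,0,0,0.4,-0.0865,-0.0825,0.215,0,0,0.4], claw=0.1)

```text
time_s: 2.55
tool_pos: [373.1, 258.0, 85.0]
eef_rot: [[0.053, 0.999, -0.001], [0.999, -0.053, -0.0], [-0.001, -0.001, -1.0]]
wrist_force: [0.2, 0.5, 0.8]
gripper_width: 38.4
gripper_force: 0.0
```

Run:
```python
from m import *
look('wrist');d=look('wrist','w5.png');s=monitor.state();print(bot.tip_extent,s['tool_pos'],s['joint_positions'].round(3).tolist(),s['gripper_width'],s['eef_rot'].round(4).tolist())
im=d['img'];hsv=cv2.cvtColor(im,cv2.COLOR_BGR2HSV)
for n,lo,hi in(('g',(45,80,40),(85,255,255)),('y',(20,120,100),(35,255,255))): print(n,cen(cv2.inRange(hsv,lo,hi),d,49.5,(0,0,560,420)))
```

```text
14.0 [373.74693642 258.15877011  85.81365515] [27.093, 29.325, 110.513, 0.003, 40.126, 30.135] 38.336122424625344 [[0.0531, 0.9986, 0.0005], [0.9986, -0.0531, 0.0003], [0.0003, 0.0005, -1.0]]
g [([272.8, 219.2], 963, [372.8, 277.0]), ([274.3, 283.7], 831, [371.6, 240.8])]
y [([372.5, 220.1], 1055, [423.4, 274.0]), ([373.0, 282.6], 534, [424.4, 238.9])]
```

View pics/w5.png

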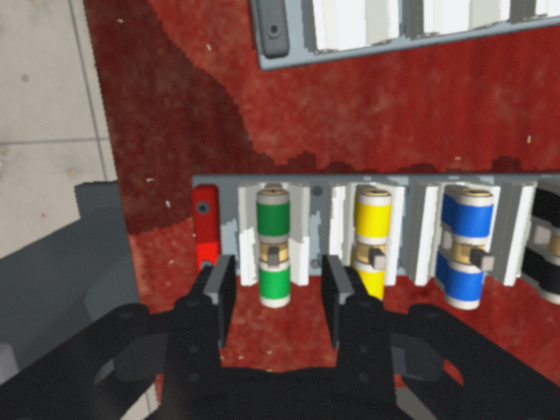

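Green (centre ~(373,251)) lies between the fingers, and the measured centre is (372.2,258.9). Descending and gripping.

step_arm(rows=[0,-0.001,0.005,0,0,0,0,-0.001,0.013,0,0,0,0,-0.001,0.021,0,0,0,0,-0.001,0.028,0,0,0,0,-0.001,0.034,0,0,0,0,-0.001,0.037,0,0,0,0,-0.001,0.038,0,0,0,0,-0.001,0.038,0,0,0,0,-0.001,0.038,0,0,0,0,-0.001,0.038,0,0,0])

```text
time_s: 3.65
tool_pos: [372.8, 257.8, 47.5]
eef_rot: [[0.054, 0.999, 0.0], [0.999, -0.054, 0.0], [0.0, 0.0, -1.0]]
wrist_force: [0.2, 1.1, 0.1]
gripper_width: 38.5
gripper_force: 0.0
```

step_arm(rows=[0,0,0,0,0,0,0,0,0,0,0,0,0,0,0,0,0,0,0,0,0,0,0,0,0,0,0,0,0,0,0,0,0,0,0,0,0,0,0,0,0,0,0,0,0,0,0,0,0,0,0,0,0,0,0,0,0,0,0,0], claw=1, force=40)

```text
time_s: 4.65
tool_pos: [372.7, 257.8, 47.4]
eef_rot: [[0.054, 0.999, 0.0], [0.999, -0.054, 0.0], [0.0, 0.0, -1.0]]
wrist_force: [-1.0, 0.5, 5.7]
gripper_width: 14.7
gripper_force: 39.0
```

Run:
```python
from m import *
s=monitor.state();print(s['tool_pos'],s['joint_positions'].round(3).tolist(),s['gripper_width'],s['wrist_force'])
q=np.radians([[66.834,28.307,77.118],[30.586,21.183,80.246],[27.093,29.325,110.513],s['joint_positions'][:3]])
t=np.array([[189.85,595.2,244.84],[459.36,340.83,300.04],[373.75,258.16,85.81],s['tool_pos']])
r=np.hypot(t[:,0],t[:,1]);a=q[:,1];b=a+q[:,2];o=np.ones(4);z=0*o
A=np.r_[np.c_[np.sin(a),np.sin(b),o,z],np.c_[np.cos(a),np.cos(b),z,o]]
x,res,_,_=np.linalg.lstsq(A,np.r_[r,t[:,2]],rcond=None);print('L2,L3,a1,d1-d6',x,res,np.degrees(np.arctan2(t[:,1],t[:,0]))-np.degrees(q[:,0]))
```

```text
[372.70365473 257.80967374  47.42986133] [27.114, 33.703, 112.176, 0.003, 34.11, 30.205] 14.71484934248163 [-1.03248414  0.52336258  5.73422369]
L2,L3,a1,d1-d6 [180.06669231 375.73975077 145.5009898  204.37272872] [2019.07474204] [5.47495974 5.98819873 7.54096628 7.55824358]
```

step_arm(rows=[0,0,-0.003,0,0,0,0,0,-0.007,0,0,0,0,0,-0.012,0,0,0,0,0,-0.018,0,0,0,0,0,-0.025,0,0,0,0,0,-0.032,0,0,0,0,0,-0.037,0,0,0,0,0,-0.04,0,0,0,0,0,-0.04,0,0,0,0,0,-0.04,0,0,0])

```text
time_s: 5.65
tool_pos: [372.7, 257.7, 87.2]
eef_rot: [[0.054, 0.999, -0.0], [0.999, -0.054, -0.0], [-0.0, -0.0, -1.0]]
wrist_force: [0.6, 1.1, -1.8]
gripper_width: 14.9
gripper_force: 39.1
```

Run:
```python
from m import *
d=look('wrist','w6.png');s=monitor.state();print(s['tool_pos'],s['gripper_width'],s['wrist_force'],s['ft_torque'],s['gripper_force'])
```

```text
[372.5935792  257.69646712  87.1117646 ] 15.04833161879395 [ 0.75476772  0.66933883 -1.46745582] [-0.05482829  0.00216425 -0.01230122] 39.12342560775869
```

View pics/w6.png

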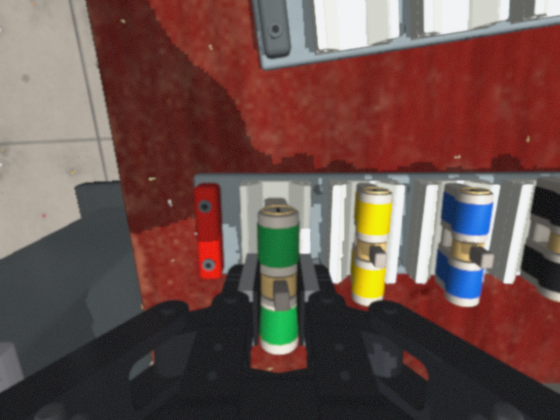

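Green is held and lifted. Carrying it to the cradle by the red stop on the empty rack.

step_arm(rows=[0.001,0.001,-0.012,0,0,0,0.008,0.01,-0.025,0,0,-1,0.025,0.03,-0.033,0,0,-2,0.045,0.055,-0.033,0,0,-3,0.067,0.082,-0.033,0,0,-4,0.09,0.11,-0.033,0,0,-5,0.113,0.138,-0.033,0,0,-6,0.134,0.165,-0.033,0,0,-7,0.149,0.183,-0.033,0,0,-8,0.155,0.1907,-0.033,0,0,-8.05], force=50)

```text
time_s: 6.7
tool_pos: [572.7, 403.2, 119.4]
eef_rot: [[-0.087, 0.996, 0.0], [0.996, 0.087, 0.0], [0.0, 0.0, -1.0]]
wrist_force: [-0.2, -0.2, -1.6]
gripper_width: 14.1
gripper_force: 50.4
```

step_arm(rows=[0,0,0.005,0,0,0,0,0,0.012,0,0,0,0,0,0.02,0,0,0,0,0,0.025,0,0,0,0,0,0.025,0,0,0,0,0,0.025,0,0,0,0,0,0.025,0,0,0,0,0,0.025,0,0,0,0,0,0.025,0,0,0,0,0,0.025,0,0,0])

```text
time_s: 7.7
tool_pos: [571.5, 402.3, 95.4]
eef_rot: [[-0.086, 0.996, 0.0], [0.996, 0.086, 0.0], [0.0, 0.0, -1.0]]
wrist_force: [-0.3, 0.6, -2.1]
gripper_width: 14.8
gripper_force: 50.4
```

Run:
```python
from m import *
d=look('wrist','w7.png');s=monitor.state();print(s['tool_pos'],s['eef_rot'].round(4).tolist(),s['gripper_width'],s['wrist_force'],s['ft_torque'],s['qvel'].round(1),s['joint_positions'].round(2).tolist())
hsv=cv2.cvtColor(d['img'],cv2.COLOR_BGR2HSV)
print(cen(cv2.inRange(hsv,(45,80,40),(85,255,255)),d,s['tool_pos'][2]+2,(0,0,560,420)))
r=cv2.inRange(hsv,(0,200,120),(6,255,255));print('red',[c for c in cen(r,d,28,(330,100,480,330)) if c[1]>300])
```

```text
[571.5125641  402.27698265  95.39873218] [[-0.0864, 0.9963, 0.0001], [0.9963, 0.0864, 0.0001], [0.0001, 0.0001, -1.0]] 14.725618273728934 [-1.02658607  0.39428099 -1.88689542] [ 0.03338106  0.00672116 -0.05858448] [-0.1 -0.  -0.   0.  -0.   0. ] [30.25, 42.81, 73.83, 0.0, 63.35, 25.29]
[([277.7, 246.5], 1540, [570.8, 421.2]), ([278.5, 325.6], 1289, [574.3, 385.1])]
red [([342.0, 230.8], 1723, [611.3, 407.5])]
```

View pics/w7.png

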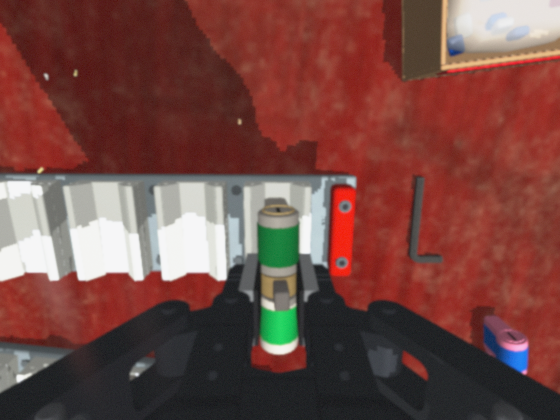

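Green is level in the jaws and centred over the cradle by the red stop at (343,232). Lowering gently.

step_arm(rows=[0,0.0,0.006,0,0,0,0,0,0.015,0,0,0,0,0,0.024,0,0,0,0,0,0.032,0,0,0,0,0,0.038,0,0,0,0,0,0.042,0,0,0,0,0,0.0445,0,0,0,0,0,0.0465,0,0,0,0,0,0.0475,0,0,0,0,0,0.048,0,0,0])

```text
time_s: 8.75
tool_pos: [571.6, 402.3, 47.5]
eef_rot: [[-0.086, 0.996, 0.0], [0.996, 0.086, 0.0], [0.0, 0.0, -1.0]]
wrist_force: [-1.9, -1.0, 4.0]
gripper_width: 14.9
gripper_force: 51.0
```

Run:
```python
from m import *
d=look('wrist');s=monitor.state();print(s['tool_pos'],s['wrist_force'],s['ft_torque'],s['gripper_width'])
hsv=cv2.cvtColor(d['img'],cv2.COLOR_BGR2HSV)
print(cen(cv2.inRange(hsv,(45,80,40),(85,255,255)),d,s['tool_pos'][2]+2,(0,0,560,420)))
```

```text
[571.58642357 402.33513397  47.58439979] [-0.8583649  -0.79868845  1.80817012] [-0.00987286  0.13286499 -0.02270869] 14.480568766025746
[([278.0, 246.4], 1567, [570.9, 421.3]), ([278.4, 325.7], 1288, [574.3, 385.2])]
```

step_arm(rows=[0,0,0,0,0,0,0,0,0,0,0,0,0,0,0,0,0,0,0,0,0,0,0,0,0,0,0,0,0,0,0,0,-0.005,0,0,0,0,0,-0.015,0,0,0,0,0,-0.03,0,0,0,0,0,-0.045,0,0,0,0,0,-0.05,0,0,0], claw=0.1)

```text
time_s: 9.8
tool_pos: [572.5, 402.8, 100.2]
eef_rot: [[-0.086, 0.996, 0.003], [0.996, 0.086, 0.002], [0.001, 0.003, -1.0]]
wrist_force: [0.0, -0.3, 0.3]
gripper_width: 38.6
gripper_force: 0.0
```

Run:
```python
from m import *
look('wrist');d=look('wrist','w8.png');s=monitor.state();print(s['tool_pos'],s['wrist_force'],s['gripper_width'],s['time_s'])
hsv=cv2.cvtColor(d['img'],cv2.COLOR_BGR2HSV)
print(cen(cv2.inRange(hsv,(45,80,40),(85,255,255)),d,49.5,(0,0,560,420)))
```

```text
[572.09717328 402.58294593  98.88785561] [ 0.10451373 -0.07770752 -0.01690582] 38.13696502905008 9.9
[([273.0, 211.8], 816, [569.2, 421.2]), ([273.6, 272.1], 712, [572.6, 385.2])]
```

View pics/w8.png

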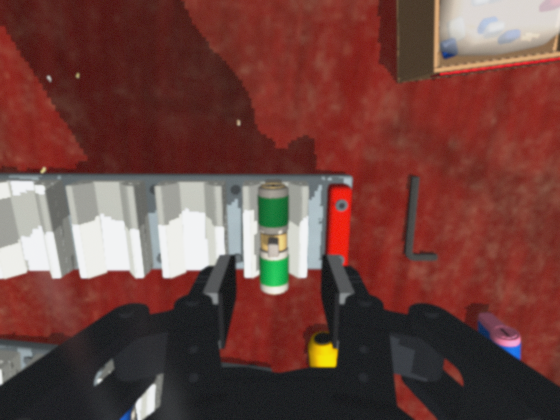

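Green is down and centred. Next yellow.

step_arm(rows=[-0.006,-0.007,0,0,0,0.5,-0.02,-0.024,0,0,0,1.2,-0.039,-0.047,0,0,0,2.3,-0.059,-0.071,0,0,0,3.5,-0.079,-0.095,0,0,0,4.7,-0.098,-0.118,0,0,0,5.9,-0.114,-0.137,0,0,0,7,-0.125,-0.15,0.002,0,0,7.7,-0.131,-0.157,0.006,0,0,8.05,-0.1332,-0.1595,0.01,0,0,8.05])

```text
time_s: 10.9
tool_pos: [423.2, 255.1, 86.8]
eef_rot: [[0.054, 0.999, -0.001], [0.999, -0.054, -0.0], [-0.0, -0.001, -1.0]]
wrist_force: [0.0, 1.0, 0.4]
gripper_width: 38.7
gripper_force: 0.0
```

step_arm(rows=[0,0,0.004,0,0,0,0,0,0.008,0,0,0,0,0,0.012,0,0,0,0,0,0.017,0,0,0,0,0,0.023,0,0,0,0,0,0.029,0,0,0,0,0,0.034,0,0,0,0,0,0.038,0,0,0,0,0,0.04,0,0,0,0,0,0.04,0,0,0])

```text
time_s: 11.9
tool_pos: [424.0, 255.7, 47.0]
eef_rot: [[0.054, 0.999, -0.0], [0.999, -0.054, -0.0], [-0.0, -0.0, -1.0]]
wrist_force: [-0.3, -0.1, 0.2]
gripper_width: 38.6
gripper_force: 0.0
```

step_arm(rows=[0,0,0,0,0,0,0,0,0,0,0,0,0,0,0,0,0,0,0,0,0,0,0,0,0,0,0,0,0,0,0,0,0,0,0,0,0,0,0,0,0,0,0,0,0,0,0,0,0,0,0,0,0,0,0,0,0,0,0,0], claw=1, force=50)

```text
time_s: 12.9
tool_pos: [424.2, 255.8, 47.5]
eef_rot: [[0.054, 0.999, 0.0], [0.999, -0.054, 0.0], [0.0, 0.0, -1.0]]
wrist_force: [-2.1, -0.2, 6.3]
gripper_width: 14.8
gripper_force: 49.0
```

```bash
cat >> m.py <<'E'
C=dict(y=((20,120,100),(35,255,255)),b=((105,110,60),(125,255,255)),g=((45,80,40),(85,255,255)),k=((0,0,0),(180,255,45)))
def rep(c,z=None,box=(200,150,350,360)):
    d=look('wrist');s=monitor.state()
    print(s['time_s'],s['tool_pos'].round(2),s['joint_positions'].round(2).tolist(),s['wrist_force'].round(2),s['ft_torque'].round(3),s['gripper_width'].round(2))
    hsv=cv2.cvtColor(d['img'],cv2.COLOR_BGR2HSV)
    print(cen(cv2.inRange(hsv,*C[c]),d,z or s['tool_pos'][2]+2,box)); return d,s
E
python3 -c "
from m import *
rep('y')"
```

```text
Traceback (most recent call last):
  File "m.py", line 9, in rep
    print(s['time_s'],s['tool_pos'].round(2),s['joint_positions'].round(2).tolist(),s['wrist_force'].round(2),s['ft_torque'].round(3),s['gripper_width'].round(2))
                                                                                                                                      ^^^^^^^^^^^^^^^^^^^^^^^^
AttributeError: 'float' object has no attribute 'round'
```

step_arm(rows=[0,0,-0.003,0,0,0,0,0,-0.008,0,0,0,0,0,-0.015,0,0,0,0,0,-0.024,0,0,0,0,0,-0.034,0,0,0,0,0,-0.044,0,0,0,0,0,-0.054,0,0,0,0,0,-0.063,0,0,0,0,0,-0.07,0,0,0,0,0,-0.073,0,0,0])

```text
time_s: 13.95
tool_pos: [424.3, 255.9, 121.1]
eef_rot: [[0.054, 0.999, 0.001], [0.999, -0.054, 0.0], [0.0, 0.001, -1.0]]
wrist_force: [-0.2, -0.7, -3.0]
gripper_width: 14.7
gripper_force: 48.9
```

step_arm(rows=[0.006,0.004,0,0,0,-0.5,0.021,0.012,0,0,0,-1.2,0.043,0.025,0,0,0,-2.3,0.065,0.038,0,0,0,-3.5,0.088,0.052,0,0,0,-4.7,0.11,0.065,0,0,0,-5.9,0.128,0.076,0,0,0,-7,0.14,0.083,0,0,0,-7.7,0.146,0.087,0.004,0,0,-8.05,0.1474,0.0877,0.01,0,0,-8.05])

```text
time_s: 14.95
tool_pos: [519.9, 398.8, 109.5]
eef_rot: [[-0.087, 0.996, 0.0], [0.996, 0.087, 0.0], [0.0, 0.0, -1.0]]
wrist_force: [0.7, -0.6, -2.4]
gripper_width: 14.5
gripper_force: 49.0
```

step_arm(rows=[0,0,0.006,0,0,0,0,0,0.01,0,0,0,0,0,0.013,0,0,0,0,0,0.015,0,0,0,0,0,0.015,0,0,0,0,0,0.015,0,0,0,0,0,0.015,0,0,0,0,0,0.015,0,0,0,0,0,0.015,0,0,0,0,0,0.015,0,0,0])

```text
time_s: 15.95
tool_pos: [519.6, 398.2, 95.3]
eef_rot: [[-0.086, 0.996, 0.0], [0.996, 0.086, 0.0], [0.0, 0.0, -1.0]]
wrist_force: [0.6, -0.6, -2.1]
gripper_width: 14.6
gripper_force: 49.0
```

```bash
sed -i "s/s\['gripper_width'\].round(2)/round(s['gripper_width'],2)/" m.py
python3 -c "
from m import *
rep('y')"
```

```text
16.0 [519.59 398.25  95.29] [32.25, 39.84, 81.0, 0.0, 59.16, 27.29] [ 0.09 -0.4  -1.9 ] [ 0.013 -0.016  0.031] 14.69
[([278.0, 249.3], 1558, [519.1, 415.9]), ([278.4, 328.5], 1277, [522.4, 379.6])]
```

step_arm(rows=[0.001,0.0,0.006,0,0,0,0.001,0,0.015,0,0,0,0.001,0,0.024,0,0,0,0.001,0,0.032,0,0,0,0.001,0,0.038,0,0,0,0.001,0,0.042,0,0,0,0.001,0,0.0445,0,0,0,0.001,0,0.0465,0,0,0,0.001,0,0.0475,0,0,0,0.001,0,0.048,0,0,0])

```text
time_s: 17.0
tool_pos: [519.6, 399.3, 47.6]
eef_rot: [[-0.086, 0.996, 0.0], [0.996, 0.086, 0.0], [0.0, 0.0, -1.0]]
wrist_force: [-0.7, -1.1, 5.5]
gripper_width: 14.4
gripper_force: 49.7
```

```bash
python3 -c "
from m import *
rep('y')"
```

```text
17.05 [519.63 399.31  47.61] [32.32, 43.44, 82.48, -0.0, 54.05, 27.36] [-0.75 -1.57  1.6 ] [-0.182  0.128  0.047] 14.26
[([278.0, 249.3], 1571, [519.1, 417.0]), ([278.4, 328.5], 1283, [522.5, 380.7])]
```

step_arm(rows=[0,0,0,0,0,0,0,0,0,0,0,0,0,0,0,0,0,0,0,0,0,0,0,0,0,0,0,0,0,0,0,0,-0.005,0,0,0,0,0,-0.015,0,0,0,0,0,-0.03,0,0,0,0,0,-0.045,0,0,0,0,0,-0.05,0,0,0], claw=0.1)

```text
time_s: 18.05
tool_pos: [520.4, 399.8, 100.0]
eef_rot: [[-0.086, 0.996, 0.003], [0.996, 0.086, 0.002], [0.002, 0.003, -1.0]]
wrist_force: [-0.3, 0.7, -0.7]
gripper_width: 38.7
gripper_force: 0.0
```

step_arm(rows=[-0.006,-0.003,0,0,0,0.5,-0.02,-0.008,0,0,0,1.2,-0.041,-0.016,0,0,0,2.3,-0.063,-0.025,0,0,0,3.5,-0.085,-0.034,0,0,0,4.7,-0.106,-0.042,0,0,0,5.9,-0.123,-0.049,0,0,0,7,-0.135,-0.053,0.002,0,0,7.7,-0.141,-0.0557,0.006,0,0,8.05,-0.142,-0.056,0.01,0,0,8.05])

```text
time_s: 19.05
tool_pos: [475.8, 252.4, 86.8]
eef_rot: [[0.055, 0.999, -0.0], [0.999, -0.055, -0.0], [-0.0, -0.0, -1.0]]
wrist_force: [-0.2, 0.6, 0.1]
gripper_width: 38.4
gripper_force: 0.0
```

```bash
python3 -c "
from m import *
look('wrist')
d,s=rep('b',49.5,(150,150,420,360));cv2.imwrite('pics/w9.png',d['img'])
t=look('top','t2.png')"
```

```text
19.15 [475.9  253.09  86.56] [21.65, 33.63, 98.59, 0.01, 47.82, 24.73] [0.64 0.3  0.54] [0.027 0.039 0.036] 38.6
[([275.7, 220.1], 958, [476.5, 270.8]), ([277.8, 284.3], 818, [475.6, 234.6])]
```

View pics/t2.png

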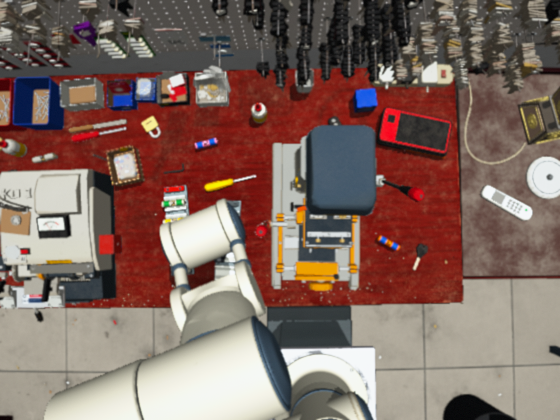

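The top view shows green and yellow in place at (175,204) and (175,193). The arm runs well left of the mill, with its wrist at (205,235). Blue is centred at (476,252.7), so I'll grasp it.

step_arm(rows=[0,0,0.004,0,0,0,0,0,0.008,0,0,0,0,0,0.012,0,0,0,0,0,0.017,0,0,0,0,0,0.023,0,0,0,0,0,0.029,0,0,0,0,0,0.034,0,0,0,0,0,0.038,0,0,0,0,0,0.04,0,0,0,0,0,0.04,0,0,0])

```text
time_s: 20.2
tool_pos: [475.9, 252.8, 47.0]
eef_rot: [[0.054, 0.999, -0.0], [0.999, -0.054, -0.0], [-0.0, -0.0, -1.0]]
wrist_force: [0.6, -0.2, 0.1]
gripper_width: 38.7
gripper_force: 0.0
```

step_arm(rows=[0,0,0,0,0,0,0,0,0,0,0,0,0,0,0,0,0,0,0,0,0,0,0,0,0,0,0,0,0,0,0,0,0,0,0,0,0,0,0,0,0,0,0,0,0,0,0,0,0,0,0,0,0,0,0,0,0,0,0,0], claw=1)

```text
time_s: 21.2
tool_pos: [476.1, 253.0, 47.5]
eef_rot: [[0.054, 0.999, 0.0], [0.999, -0.054, 0.0], [0.0, 0.0, -1.0]]
wrist_force: [-1.5, 0.4, 6.5]
gripper_width: 14.7
gripper_force: 49.0
```

step_arm(rows=[0,0,-0.003,0,0,0,0,0,-0.008,0,0,0,0,0,-0.015,0,0,0,0,0,-0.024,0,0,0,0,0,-0.034,0,0,0,0,0,-0.044,0,0,0,0,0,-0.054,0,0,0,0,0,-0.063,0,0,0,0,0,-0.07,0,0,0,0,0,-0.073,0,0,0])

```text
time_s: 22.2
tool_pos: [476.2, 253.0, 121.1]
eef_rot: [[0.054, 0.999, 0.001], [0.999, -0.054, 0.0], [0.0, 0.001, -1.0]]
wrist_force: [0.1, 0.2, -2.5]
gripper_width: 14.6
gripper_force: 48.9
```

step_arm(rows=[0.006,-0.001,0,0,0,-0.5,0.02,-0.002,0,0,0,-1.2,0.041,-0.004,0,0,0,-2.3,0.063,-0.007,0,0,0,-3.5,0.085,-0.01,0,0,0,-4.7,0.106,-0.012,0,0,0,-5.9,0.122,-0.014,0,0,0,-7,0.134,-0.015,0,0,0,-7.7,0.14,-0.0155,0.004,0,0,-8.05,0.141,-0.0157,0.01,0,0,-8.05])

```text
time_s: 23.2
tool_pos: [468.0, 395.1, 110.0]
eef_rot: [[-0.087, 0.996, 0.0], [0.996, 0.087, 0.0], [0.0, 0.0, -1.0]]
wrist_force: [-0.0, 0.6, -1.2]
gripper_width: 14.3
gripper_force: 48.9
```

step_arm(rows=[0,0,0.006,0,0,0,0,0,0.01,0,0,0,0,0,0.013,0,0,0,0,0,0.015,0,0,0,0,0,0.015,0,0,0,0,0,0.015,0,0,0,0,0,0.015,0,0,0,0,0,0.015,0,0,0,0,0,0.015,0,0,0,0,0,0.015,0,0,0])

```text
time_s: 24.2
tool_pos: [468.0, 394.6, 95.3]
eef_rot: [[-0.086, 0.996, 0.0], [0.996, 0.086, 0.0], [0.0, 0.0, -1.0]]
wrist_force: [-0.7, 0.1, -1.1]
gripper_width: 14.2
gripper_force: 48.9
```

```bash
python3 -c "
from m import *
d,s=rep('b');cv2.imwrite('pics/w10.png',d['img'])"
```

```text
24.25 [467.94 394.59  95.32] [34.55, 37.13, 87.57, -0.0, 55.29, 29.59] [-0.74  0.59 -1.3 ] [-0.002 -0.031 -0.009] 14.52
[([277.7, 249.5], 1523, [467.3, 412.2]), ([278.5, 328.1], 1272, [470.8, 376.1])]
```

View pics/w10.png

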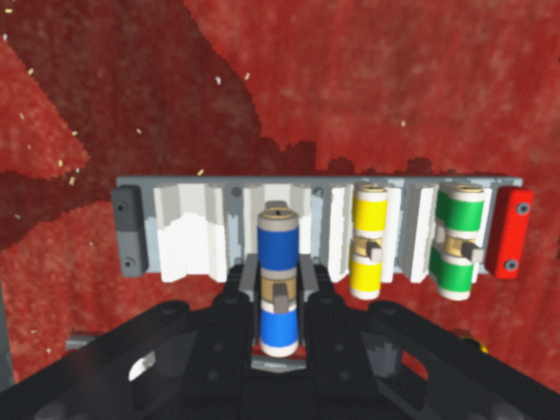

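Blue hangs centred over the third cradle, and green and yellow stand upright beside it at (458,243) and (368,242). Lowering.

step_arm(rows=[0,0.0,0.006,0,0,0,0,0,0.015,0,0,0,0,0,0.024,0,0,0,0,0,0.032,0,0,0,0,0,0.038,0,0,0,0,0,0.042,0,0,0,0,0,0.0445,0,0,0,0,0,0.0465,0,0,0,0,0,0.0475,0,0,0,0,0,0.048,0,0,0])

```text
time_s: 25.25
tool_pos: [468.1, 394.6, 47.6]
eef_rot: [[-0.086, 0.996, 0.0], [0.996, 0.086, 0.0], [0.0, 0.0, -1.0]]
wrist_force: [-1.8, -1.7, 5.4]
gripper_width: 14.4
gripper_force: 49.8
```

```bash
python3 -c "
from m import *
rep('b')"
```

```text
25.3 [468.05 394.62  47.6 ] [34.55, 41.0, 89.18, -0.0, 49.8, 29.59] [-0.8 -1.1  2.6] [-0.146  0.111  0.003] 14.65
[([277.9, 249.4], 1532, [467.5, 412.3]), ([277.7, 327.6], 949, [470.6, 376.5])]
```

step_arm(rows=[0,0,0,0,0,0,0,0,0,0,0,0,0,0,0,0,0,0,0,0,0,0,0,0,0,0,0,0,0,0,0,0,-0.005,0,0,0,0,0,-0.015,0,0,0,0,0,-0.03,0,0,0,0,0,-0.045,0,0,0,0,0,-0.05,0,0,0], claw=0.1)

```text
time_s: 26.3
tool_pos: [468.7, 395.1, 99.4]
eef_rot: [[-0.086, 0.996, 0.002], [0.996, 0.086, 0.002], [0.001, 0.002, -1.0]]
wrist_force: [-0.4, -0.2, -0.5]
gripper_width: 38.6
gripper_force: 0.0
```

step_arm(rows=[-0.006,0.002,0,0,0,0.5,-0.021,0.007,0,0,0,1.2,-0.043,0.014,0,0,0,2.3,-0.066,0.021,0,0,0,3.5,-0.089,0.028,0,0,0,4.7,-0.111,0.035,0,0,0,5.9,-0.129,0.041,0,0,0,7,-0.141,0.045,0.002,0,0,7.7,-0.148,0.047,0.006,0,0,8.05,-0.149,0.047,0.01,0,0,8.05])

```text
time_s: 27.3
tool_pos: [527.7, 249.3, 86.6]
eef_rot: [[0.055, 0.998, -0.001], [0.998, -0.055, -0.0], [-0.0, -0.001, -1.0]]
wrist_force: [-0.1, -0.1, -0.8]
gripper_width: 38.4
gripper_force: 0.0
```

```bash
python3 -c "
from m import *
look('wrist')
d,s=rep('k',49.5,(245,185,310,310));cv2.imwrite('pics/w11.png',d['img'])"
```

```text
27.4 [527.03 250.17  86.38] [19.53, 36.16, 92.13, 0.0, 51.79, 22.61] [-0.12  0.65  0.71] [-0.044  0.002 -0.026] 39.15
[([276.5, 213.8], 860, [528.4, 271.2]), ([267.9, 277.4], 169, [521.9, 236.0]), ([290.0, 277.9], 84, [533.8, 235.1])]
```

View pics/w11.png

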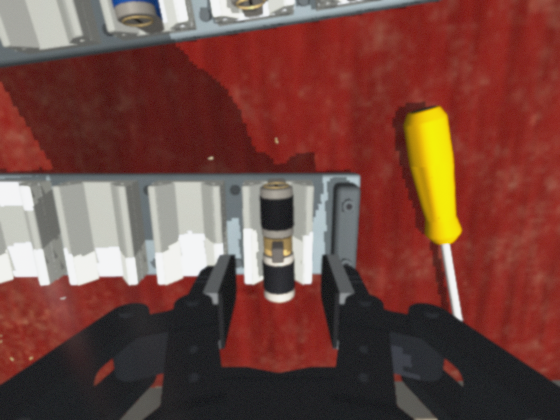

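Black is between the fingers at (278,246) but sits about 3 mm toward +y. I'll correct for that and grasp.

step_arm(rows=[0.003,0.001,0.004,0,0,0,0.003,0.001,0.008,0,0,0,0.003,0.001,0.012,0,0,0,0.003,0.001,0.017,0,0,0,0.003,0.001,0.023,0,0,0,0.003,0.001,0.029,0,0,0,0.003,0.001,0.034,0,0,0,0.003,0.001,0.038,0,0,0,0.003,0.001,0.04,0,0,0,0.003,0.001,0.04,0,0,0])

```text
time_s: 28.4
tool_pos: [528.7, 253.0, 47.0]
eef_rot: [[0.054, 0.999, -0.0], [0.999, -0.054, -0.0], [-0.0, -0.0, -1.0]]
wrist_force: [-0.0, 0.1, 0.3]
gripper_width: 37.8
gripper_force: 0.0
```

step_arm(rows=[0,0,0,0,0,0,0,0,0,0,0,0,0,0,0,0,0,0,0,0,0,0,0,0,0,0,0,0,0,0,0,0,0,0,0,0,0,0,0,0,0,0,0,0,0,0,0,0,0,0,0,0,0,0,0,0,0,0,0,0], claw=1)

```text
time_s: 29.4
tool_pos: [528.9, 253.2, 47.5]
eef_rot: [[0.054, 0.999, 0.0], [0.999, -0.054, 0.0], [0.0, 0.0, -1.0]]
wrist_force: [-1.8, 0.2, 5.6]
gripper_width: 14.5
gripper_force: 49.0
```

step_arm(rows=[0,0,-0.003,0,0,0,0,0,-0.008,0,0,0,0,0,-0.015,0,0,0,0,0,-0.024,0,0,0,0,0,-0.034,0,0,0,0,0,-0.044,0,0,0,0,0,-0.054,0,0,0,0,0,-0.063,0,0,0,0,0,-0.07,0,0,0,0,0,-0.073,0,0,0])

```text
time_s: 30.4
tool_pos: [529.1, 253.2, 121.2]
eef_rot: [[0.054, 0.999, 0.001], [0.999, -0.054, 0.0], [0.0, 0.001, -1.0]]
wrist_force: [0.8, -0.3, -0.6]
gripper_width: 14.5
gripper_force: 48.9
```

step_arm(rows=[0.005,-0.005,0,0,0,-0.5,0.018,-0.017,0,0,0,-1.2,0.037,-0.034,0,0,0,-2.3,0.058,-0.053,0,0,0,-3.5,0.079,-0.073,0,0,0,-4.7,0.098,-0.09,0,0,0,-5.9,0.113,-0.104,0,0,0,-7,0.124,-0.114,0,0,0,-7.7,0.129,-0.119,0.004,0,0,-8.05,0.13,-0.12,0.01,0,0,-8.05])

```text
time_s: 31.4
tool_pos: [415.4, 390.0, 109.9]
eef_rot: [[-0.088, 0.996, 0.0], [0.996, 0.088, 0.0], [0.0, 0.0, -1.0]]
wrist_force: [0.1, 0.2, -0.8]
gripper_width: 14.7
gripper_force: 48.9
```

step_arm(rows=[0,0,0.006,0,0,0,0,0,0.01,0,0,0,0,0,0.013,0,0,0,0,0,0.015,0,0,0,0,0,0.015,0,0,0,0,0,0.015,0,0,0,0,0,0.015,0,0,0,0,0,0.015,0,0,0,0,0,0.015,0,0,0,0,0,0.015,0,0,0])

```text
time_s: 32.4
tool_pos: [416.0, 389.4, 95.4]
eef_rot: [[-0.086, 0.996, 0.0], [0.996, 0.086, 0.0], [0.0, 0.0, -1.0]]
wrist_force: [-0.4, 0.3, -0.4]
gripper_width: 14.4
gripper_force: 48.9
```

```bash
python3 -c "
from m import *
d,s=rep('k',None,(255,205,305,350));cv2.imwrite('pics/w12.png',d['img'])"
```

```text
32.45 [416.01 389.42  95.34] [37.11, 34.59, 93.84, -0.0, 51.57, 32.15] [-0.92 -0.57 -1.32] [ 0.021 -0.04  -0.007] 14.47
[([277.2, 263.4], 1768, [415.7, 401.0])]
```

View pics/w12.png

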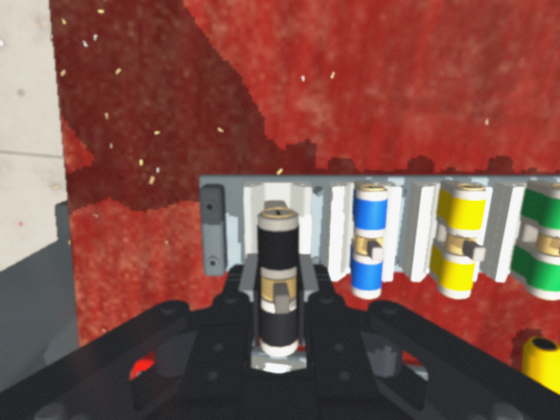

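Black hangs centred over the last cradle, next to the grey stop at (213,230). Lowering.

step_arm(rows=[0.0005,0.0,0.006,0,0,0,0.0005,0,0.015,0,0,0,0.0005,0,0.024,0,0,0,0.0005,0,0.032,0,0,0,0.0005,0,0.038,0,0,0,0.0005,0,0.042,0,0,0,0.0005,0,0.0445,0,0,0,0.0005,0,0.0465,0,0,0,0.0005,0,0.0475,0,0,0,0.0005,0,0.048,0,0,0])

```text
time_s: 33.45
tool_pos: [416.0, 390.0, 47.5]
eef_rot: [[-0.086, 0.996, 0.0], [0.996, 0.086, 0.0], [0.0, 0.0, -1.0]]
wrist_force: [-1.3, -1.5, 6.7]
gripper_width: 14.8
gripper_force: 49.8
```

step_arm(rows=[0,0,0,0,0,0,0,0,0,0,0,0,0,0,0,0,0,0,0,0,0,0,0,0,0,0,0,0,0,0,0,0,-0.005,0,0,0,0,0,-0.015,0,0,0,0,0,-0.03,0,0,0,0,0,-0.045,0,0,0,0,0,-0.05,0,0,0], claw=0.1)

```text
time_s: 34.45
tool_pos: [416.6, 390.4, 99.3]
eef_rot: [[-0.086, 0.996, 0.002], [0.996, 0.086, 0.002], [0.001, 0.002, -1.0]]
wrist_force: [0.5, -0.1, 0.0]
gripper_width: 38.5
gripper_force: 0.0
```

step_arm(rows=[-0.005,0.005,-0.01,0,0,0,-0.01,0.02,-0.025,0,0,0,-0.01,0.035,-0.045,0,0,0,-0.01,0.05,-0.07,0,0,0,-0.01,0.065,-0.095,0,0,0,-0.01,0.075,-0.115,0,0,0,-0.01,0.08,-0.13,0,0,0,-0.01,0.08,-0.14,0,0,0,-0.01,0.08,-0.14,0,0,0,-0.01,0.08,-0.14,0,0,0])

```text
time_s: 35.45
tool_pos: [496.0, 386.5, 236.7]
eef_rot: [[-0.086, 0.996, -0.001], [0.996, 0.086, -0.0], [-0.0, -0.001, -1.0]]
wrist_force: [-0.6, 0.5, 0.6]
gripper_width: 38.5
gripper_force: 0.0
```

Run:
```python
from m import *
look('wrist');look('wrist');d,s=rep('y',49.5,(100,100,460,320))
hsv=cv2.cvtColor(d['img'],cv2.COLOR_BGR2HSV)
for c in 'gbk':print(c,cen(cv2.inRange(hsv,*C[c]),d,49.5,(100,100,460,320)))
cv2.imwrite('pics/w13.png',cv2.resize(d['img'][100:330,90:470],None,fx=2,fy=2,interpolation=cv2.INTER_CUBIC))
```

```text
35.6 [495.91 386.6  236.38] [32.5, 29.1, 77.09, 0.0, 73.9, 27.53] [ 0.47 -0.33 -0.17] [-0.05   0.022  0.012] 38.56
[([303.5, 161.4], 309, [517.6, 417.1]), ([302.9, 199.3], 279, [521.0, 381.1]), ([379.9, 278.5], 1010, [608.0, 305.4])]
g [([357.7, 161.4], 313, [567.5, 421.4]), ([355.7, 199.2], 274, [571.1, 385.6])]
b [([248.5, 161.4], 288, [466.8, 412.5]), ([249.8, 199.4], 261, [470.4, 376.5])]
k [([199.6, 160.6], 33, [421.8, 409.2]), ([202.2, 198.0], 26, [425.1, 373.8]), ([227.9, 289.3], 605, [454.2, 279.4]), ([328.3, 290.4], 634, [557.5, 287.2]), ([381.2, 306.9], 1777, [614.8, 273.3]), ([205.9, 271.8], 54, [431.0, 297.0]), ([193.0, 307.3], 1118, [418.9, 255.3]), ([117.7, 313.7], 210, [340.7, 241.2])]
```

View pics/w13.png

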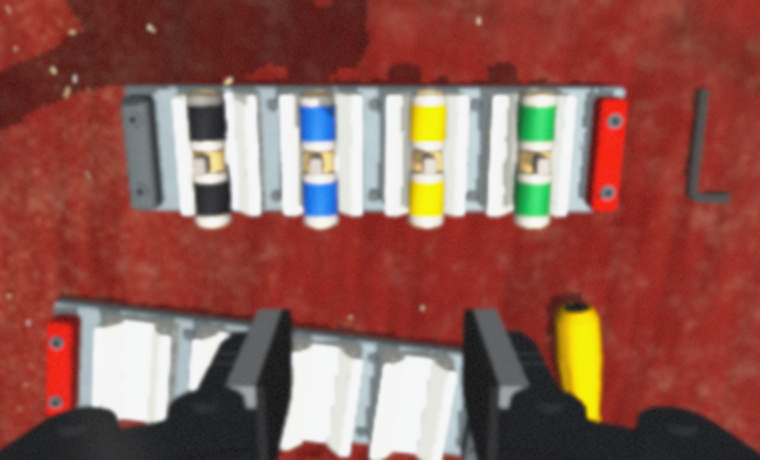

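From the red stop (607,155): green (535), yellow (428), blue (318) and black (209). All four are upright, in line and seated, so I'm handing in.

```bash
python3 -c "
from workcell import order
print(order.hand_in())"
```

```text
the job is handed in; nothing more can be done
None
```

All four cylinders now stand on the empty rack in the original order from its red stop: green, yellow, blue, black. The last camera view showed them upright and centred in their cradles, and I handed the job in about 36 s into the 88 s limit; no verdict came back.

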